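Walk the heavy carton into its taped bay

ROBOT

A 7-joint arm with a two-finger parallel gripper is mounted at the origin on the work surface; the furniture and walls round the work are solid. World frame = base frame: x ahead of the robot, y to its left, z up, the work surface at z = 0. Lengths are in m, angles in rad, forces in N, time in s.
With the tool pointing down it reaches from about 0.35 to 0.775 m from the base axis. Payload 3.1 kg.
Tool frame: the origin (TCP) lies at the centre of the arm's flange, where the gripper is bolted on; the fingertips stand 173 mm ahead of it and the grasp point (between the pads) lies 155 mm ahead of it; z points along the fingers, y is the direction in which the jaws open and shut (so a half turn about z gives the same grasp; the last joint's range is limited). The gripper opens to 85 mm and grips with 20 to 120 N. Pads are 22 mm wide; open, the fingers measure 114 mm over their backs; the gripper's body (76 mm by 85 mm) begins 54 mm behind the grasp point. The pads swing forward as they close: fully open they stand 13 mm farther back than shut.
Start: joints at [1.284, 0.311, 0.014, 1.512, -0.004, 1.319, -0.027], TCP at [0.133, -0.534, 0.405] pointing down, gripper open.
Joint ranges: [-2.7, 2.7], [-0.3, 1.91], [-1.27, 1.3], [0.12, 2.57], [-1.44, 4.58], [0.2, 2.03], [-3.05, 3.05]. Speed limits (rad/s): [2.79, 2.79, 3.14, 3.14, 3.14, 3.14, 3.14].

INTERFACE

Orientations are given as a unit quaternion [x, y, z, w].
In Python, from plant import arm gives the robot as it stands. The module is installed in compiled form; this text tells all that it offers.
- The arm moves only by the tool carry_out, never from a script. Its argument "plan" is one flat list of numbers, 4 for each row, row after row: the shift along the world's x, y, z in cm, then the turn about the world's z in degrees. In form: [dx, dy, dz, yaw, dx, dy, dz, yaw, ...]. A call has exactly 10 rows; each row is the pose to reach, as a shift and turn from the pose commanded when the call began; what a row does not reach only later rows make up. A row lasts 1/10 s, in which the tool goes at most 50 mm and 8.59 degrees, less where a joint would pass 70% of its speed; a pose out of reach is approached as far as the arm can. A call with a gripper value outside its range is refused whole. "fingers" is the closure, from -1 (fully open) to 1 (shut), set as the call begins (left out, the last holds). The fingers move at their own pace and stop on an object; the grip force is fixed at half the most. Time passes only in rows, so rows that repeat a pose let the fingers close, or fill a call up. It gives the time, the measured TCP pose, the force and the opening at its end, in the units of the state.
- arm.read_state(): the state, without advancing time (a new reading comes with each control period).
- arm.grab_frame(name): name is "scene" or "top"; returns a dict with "color" (384x512x3 uint8, red, green, blue), "depth" (384x512 float32, m along the optical axis (not along the pixel's ray), 0 where there is no reading), "fx", "fy", "cx", "cy" (pixels), "k1" (the pictures are not rectified: a ray, as slopes to the right and down, at radius r is drawn at 1 + k1 r^2 times it, then the intrinsics apply), "R" (3x3) and "t" (3): a world point X has camera coordinates R X + t. Camera axes: x right, y down, z forward; pixel columns grow to the right and rows downward; lengths in m; the calibration is good to about 2 mm. A picture is of the moment at which its call begins.
- arm.sign_off(): hands the job in, once; it reports no verdict.
The state is a dict: "time": time; "joint_positions": joint angles; "joint_velocities": joint speeds; "joint_efforts": joint torques, N m; "eef_pos": TCP position; "orientation": TCP orientation; "force": force on the tool from outside, world axes, zero at the start; "torque": the same for the moment, N m; "width": finger opening in m.
Only numpy, scipy, OpenCV 4.12 (cv2) and the standard library are available. Lean on these libraries where they do the work, as an engineer would, in place of code of your own. Each camera call takes 0.05 s, during which the arm holds its last target.

TASK

The tall carton with the orange band is too heavy to lift: walk it forward, away from the robot, into the rectangular bay outlined in yellow tape just ahead of it. Tip it a little sideways onto the bottom edge of its right end and, pivoting there, swing the raised left end forward until it is over the left end of the bay and set it down; then tip it a little onto its left end and swing the right end in the same way, never lifting both ends off the bench at once. Leave it standing upright and square within the tape outline, let go, and do not disturb the tall carton with the blue band.

Things in the scene. Friction and masses are not known exactly. Their poses are not given: they have to be found in the camera images.
- carton_center (a point): Centre, half-way up, of the tall brown cardboard carton with an ORANGE band round it (0.6 to 1.0 kg, rigid): 50 mm thick (its x axis), 150 mm wide (its y axis), 200 mm tall (z). +x is the way it is to be walked (away from the robot), +y is its left end as the robot sees it. The point lies 100 mm above its underside. Grip it near the top across the 50 mm.
- left_foot (a point): Left foot of the orange-banded carton: middle of the 50 mm long bottom edge of its left end, 75 mm along the carton's +y from its centre line and 100 mm below its centre. Height 0 when that end stands on the bench.
- right_foot (a point): Right foot of the orange-banded carton: middle of the 50 mm long bottom edge of its right end, 75 mm along the carton's -y from its centre line and 100 mm below its centre. Height 0 when that end stands on the bench.
- bay: The bay: a flat rectangle outlined in 12 mm yellow tape on the bench. Origin at its middle, on the bench; x forward, y left. Inside the tape 80 mm (x) by 190 mm (y): the carton's 50 x 150 mm foot fits with 15 and 20 mm to spare each side. It lies 45 to 75 mm ahead of the carton and 8 to 18 mm to its right, turned up to 4 degrees against it: two swings, left end first, bring the carton in.
- other_carton: Bystander to leave alone: a like carton, 50 x 150 x 200 mm, with a BLUE band, standing on the other side of the work area. Origin at the centre of its underside, y along its width, z up.

How it is judged:
On the way, in this order (a step that is already met when the one before it is completed fails the run):
1. tipped onto the right end, which has stayed within 25 mm of its starting place, the raised left end is swung over the left end of the bay (height (world z) of left_foot above 0.01 m and height (world z) of right_foot below 0.008 m and distance of right_foot from where it was at the start of the episode below 0.025 m and x of left_foot in the frame of bay between -0.022 and 0.022 m and y of left_foot in the frame of bay between 0.045 and 0.105 m), for 0.05 s.
2. the left end is set down at the left end of the bay (height (world z) of each of left_foot, right_foot below 0.004 m and x of left_foot in the frame of bay between -0.022 and 0.022 m and y of left_foot in the frame of bay between 0.045 and 0.105 m), for 0.05 s.
3. tipped the other way onto the left end, in the bay, with the right end raised (height (world z) of right_foot above 0.01 m and height (world z) of left_foot below 0.008 m and x of left_foot in the frame of bay between -0.022 and 0.022 m and y of left_foot in the frame of bay between 0.045 and 0.105 m), for 0.05 s.
At the end, for the whole second after the job is handed in: The orange-banded carton stands flat and upright (within 3 degrees) in the bay: its centre within 15 mm of the bay's middle front to back and 20 mm sideways, its width within 10 degrees of the bay's length (x of carton_center in the frame of bay between -0.015 and 0.015 m and y of carton_center in the frame of bay between -0.02 and 0.02 m and angle between the y axis of carton_center and the y axis of bay, either way round below 0.175 rad and angle between carton_center's own z axis and vertical below 0.05 rad and height (world z) of each of left_foot, right_foot below 0.004 m); the robot touches nothing.
It fails at once if the carton is lifted clear: both feet more than 12 mm above the bench (height (world z) of each of left_foot, right_foot above 0.012 m).
It fails at once if the carton is tipped more than 40 degrees (angle between carton_center's own z axis and vertical above 0.7 rad).
It fails at once if the blue-banded carton is moved by more than 15 mm (distance of other_carton from where it was at the start of the episode above 0.015 m).
It also fails if it takes over 40 s, if anything falls off the work surface, if the arm or the gripper's body presses on something with over 40 N, if the wrist force passes 120 N, or if a joint passes its speed limit or range.

## Working session

There is one attempt and no reset: what is moved stays moved. The work goes in short steps, Python scripts to look and compute and a tool call to move; the robot and the scene stay as the last step left them, time stands still between calls to the robot, and variables do not carry over. Pictures are saved under pics/ and viewed, and the job is handed in when it is done.

Besides the shell and the picture viewer there is one more tool, called after "Request:" as name(argument=value, ...) on one line, values as JSON. carry_out: Moves the arm, as the interface text tells. Its arguments: {"type":"object","properties":{"plan":{"type":"array"},"fingers":{"type":"number"}},"required":["plan"]}

```bash
mkdir -p pics; cat > h.py <<'E'
import numpy as np,cv2
from plant import arm
def grab(n,tag):
    f=arm.grab_frame(n); cv2.imwrite(f'pics/{tag}.png',f['color'][:,:,::-1]); np.savez(f'{tag}.npz',**f); return f
def cloud(f):
    h,w=f['depth'].shape
    u,v=np.meshgrid(np.arange(w,dtype=float),np.arange(h,dtype=float))
    K=np.array([[f['fx'],0,f['cx']],[0,f['fy'],f['cy']],[0,0,1]])
    p=cv2.undistortPoints(np.stack([u.ravel(),v.ravel()],1)[:,None],K,np.array([float(f['k1']),0,0,0,0]))[:,0]
    d=f['depth'].ravel()
    c=np.c_[p*d[:,None],d]
    return ((c-f['t'])@f['R']).reshape(h,w,3)
def ray(f,px,z):
    K=np.array([[f['fx'],0,f['cx']],[0,f['fy'],f['cy']],[0,0,1]])
    p=cv2.undistortPoints(np.array(px,float).reshape(-1,1,2),K,np.array([float(f['k1']),0,0,0,0]))[:,0]
    d=np.c_[p,np.ones(len(p))]@f['R']; C=-f['R'].T@f['t']
    return C+d*((z-C[2])/d[:,2])[:,None]
E
python3 - <<'E'
from h import *
for n in('scene','top'):
    f=grab(n,n+'0'); print(n,f['fx'],f['k1'],-f['R'].T@f['t'],f['R'].round(3).tolist())
s=arm.read_state();print({k:np.round(v,3) for k,v in s.items()})
E
```

```text
scene 393.3020425818596 0.016479712426752835 [0.9569144  0.15467568 0.78625708] [[-0.324, 0.946, 0.003], [0.776, 0.268, -0.571], [-0.541, -0.183, -0.821]]
top 407.5079959379144 0.034410503711652454 [0.292015   0.09468741 1.05860268] [[-0.36, -0.933, 0.003], [-0.904, 0.348, -0.247], [0.229, -0.092, -0.969]]
{'time': np.float64(0.1), 'joint_positions': array([ 1.284,  0.312,  0.014,  1.513, -0.004,  1.319, -0.027]), 'joint_velocities': array([ 0.   , -0.003,  0.001, -0.004, -0.001, -0.001, -0.001]), 'joint_efforts': array([ 1.0000e-03, -3.8085e+01,  1.4700e-01, -2.3124e+01,  1.2000e-02,
        8.0000e-03, -0.0000e+00]), 'eef_pos': array([ 0.133, -0.533,  0.404]), 'orientation': array([ 0.993,  0.122, -0.   , -0.001]), 'force': array([ 0.007,  0.159, -0.088]), 'torque': array([ 0.013,  0.011, -0.035]), 'width': np.float64(0.085)}
```

View pics/scene0.png

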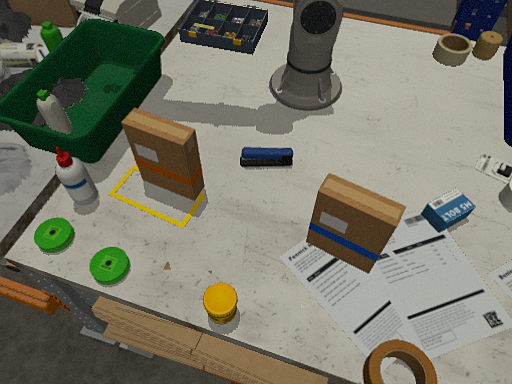

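View pics/top0.png

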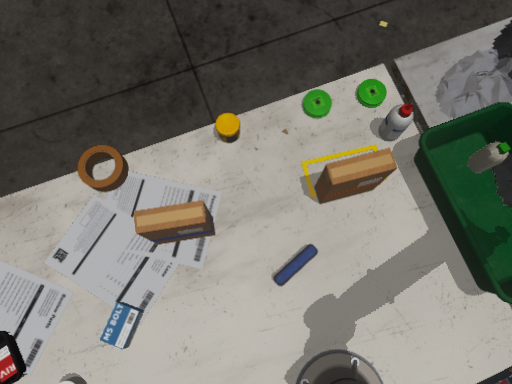

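The scene picture shows the orange-banded carton at about (165,155) with the yellow bay in front of it. In the top view it is at (355,175) and the blue-banded carton is at (172,220). Next I'll measure both.

```bash
cat > m.py <<'E'
from h import *
def rect(P):
    P=np.ascontiguousarray(P[:,:2].astype(np.float32)*1000)
    return cv2.minAreaRect(P), cv2.boxPoints(cv2.minAreaRect(P)).round(1).tolist()
def topface(f,near=None,zr=(0.19,0.21)):
    X=cloud(f); m=((X[...,2]>zr[0])&(X[...,2]<zr[1])&(f['depth']>0)).astype(np.uint8)
    n,l,st,c=cv2.connectedComponentsWithStats(m)
    for i in range(1,n):
        if st[i,4]>250:
            P=X[l==i]; yield c[i],st[i,4],P[:,2].mean(),rect(P)
def bay(f):
    hsv=cv2.cvtColor(f['color'],cv2.COLOR_RGB2HSV)
    X=cloud(f)
    m=cv2.inRange(hsv,(22,140,120),(34,255,255)); m[abs(X[...,2])>0.012]=0
    n,l,st,c=cv2.connectedComponentsWithStats(m,connectivity=8)
    return [(c[i],st[i,4],ray(f,np.argwhere(l==i)[:,::-1],0.)) for i in range(1,n) if st[i,4]>25]
E
python3 - <<'E'
from m import *
for n in('scene','top'):
    f=dict(np.load(n+'0.npz')); print(n)
    for t in topface(f): print(t)
    for c,a,P in bay(f): print('bay',c,a,rect(P))
E
```

```text
scene
(array([313.8802589 ,  35.95469256]), np.int32(309), np.float64(0.19931751644811174), (((47.782676696777344, -0.5967025756835938), (126.34489440917969, 56.44296646118164), 78.05990600585938), [[7.099999904632568, -56.599998474121094], [62.29999923706055, -68.19999694824219], [88.5, 55.400001525878906], [33.20000076293945, 67.0]]))
(array([158.41204013, 127.50033445]), np.int32(1495), np.float64(0.2001495609941453), (((466.49462890625, -216.59414672851562), (151.9158935546875, 52.65026092529297), 83.2091293334961), [[431.3999938964844, -288.8999938964844], [483.70001220703125, -295.1000061035156], [501.6000061035156, -144.3000030517578], [449.29998779296875, -138.10000610351562]]))
(array([361.59896811, 200.79033771]), np.int32(2132), np.float64(0.19998523886464492), (((510.97369384765625, 212.53109741210938), (150.58773803710938, 53.194313049316406), 77.49835205078125), [[468.70001220703125, 144.8000030517578], [520.5999755859375, 133.3000030517578], [553.2000122070312, 280.29998779296875], [501.29998779296875, 291.79998779296875]]))
bay [153.8162963  202.15555556] 675 (((509.4
[... 523 characters left out ...]
01.70001220703125, -144.39999389648438], [450.3999938964844, -138.5]]))
(array([168.8125    , 216.51709906]), np.int32(1696), np.float64(0.19895176479843282), (((511.3989562988281, 215.1187744140625), (150.69981384277344, 52.50912094116211), 78.57027435302734), [[470.70001220703125, 146.5], [522.2000122070312, 136.10000610351562], [552.0999755859375, 283.79998779296875], [500.6000061035156, 294.20001220703125]]))
bay [330.42764579 162.6112311 ] 463 (((512.937744140625, -237.87741088867188), (213.50051879882812, 102.55224609375), 82.79154205322266), [[448.70001220703125, -337.29998779296875], [550.4000244140625, -350.20001220703125], [577.2000122070312, -138.39999389648438], [475.5, -125.5]])
```

Carton: centre (467, -216.5) mm, yaw -6.65°. Bay: middle (511, -239) mm, yaw -7.4°. The offset between them matches the task text. I'll move above the carton.

Request:
carry_out(plan=[2,2,3,5,5,5,3,12,8.5,8,3,19,12,11.5,3,26,15.5,15,3,33,19,18.5,3,40,23,22,3,47.5,27,25.5,3,55,30.5,29,3,62,33.4,31.7,3,69.4], fingers=-1)

```text
time: 1.1
eef_pos: [0.4685, -0.2144, 0.4345]
orientation: [0.744, 0.668, 0.0, -0.0]
force: [0.2, -0.7, 0.4]
width: 0.0855
```

Request:
carry_out(plan=[0,0,0,0,0,0,0,0,0,0,-2,0,0,0,-4,0,0,0,-6,0,0,0,-6,0,0,0,-6,0,0,0,-6,0,0,0,-6,0,0,0,-6,0])

```text
time: 2.1
eef_pos: [0.4675, -0.2168, 0.3756]
orientation: [0.747, 0.665, 0.0, 0.001]
force: [-0.2, -0.2, -0.6]
width: 0.085
```

```bash
python3 - <<'E'
from m import *
s=arm.read_state();print({k:np.round(v,4) for k,v in s.items()})
x,y,z,w=s['orientation'];print(np.degrees(np.arctan2(y*y-x*x,2*x*y)))
for n in('scene','top'):
    f=grab(n,n+'1'); print(n)
    for t in topface(f): print(t)
    for c,a,P in bay(f): print('bay',c,a,rect(P)[0])
E
```

```text
{'time': np.float64(2.1), 'joint_positions': array([ 0.7509,  0.2898, -0.4394,  1.6408,  0.1294,  1.2379,  0.1705]), 'joint_velocities': array([-0.0001,  0.0054, -0.    ,  0.0086, -0.0004, -0.0017, -0.0005]), 'joint_efforts': array([ 6.96000e-02, -3.41151e+01, -2.80880e+00, -2.23728e+01,
        2.06000e-02, -4.40000e-03,  1.00000e-04]), 'eef_pos': array([ 0.4675, -0.2168,  0.3756]), 'orientation': array([7.466e-01, 6.653e-01, 3.000e-04, 9.000e-04]), 'force': array([-0.2038, -0.1677, -0.5791]), 'torque': array([ 0.0103,  0.0275, -0.0398]), 'width': np.float64(0.085)}
-6.585037069201112
scene
(array([310.14989733,  31.27310062]), np.int32(487), np.float64(0.1999066499107994), (((36.87579345703125, 2.0418548583984375), (82.17922973632812, 149.81260681152344), 1.7250319719314575), [[-6.5, 75.69999694824219], [-1.899999976158142, -74.0999984741211], [80.19999694824219, -71.5999984741211], [75.69999694824219, 78.19999694824219]]))
(array([167.91447368, 130.38721805]), np.int32(1064), np.float64(0.2000573399798378), (((468.23883056640625, -199.79385375976562), (117.5682144165039, 52.787429
[... 772 characters left out ...]
046875), (89.32634735107422, 51.26728057861328), 82.61199188232422), [[438.8999938964844, -226.5], [489.70001220703125, -233.10000610351562], [501.20001220703125, -144.5], [450.3999938964844, -137.89999389648438]]))
(array([168.80521018, 216.48312611]), np.int32(1689), np.float64(0.19905026562203199), (((510.92791748046875, 215.1998748779297), (150.50733947753906, 52.56149673461914), 78.04805755615234), [[469.6000061035156, 147.0], [521.0999755859375, 136.10000610351562], [552.2000122070312, 283.3999938964844], [500.79998779296875, 294.29998779296875]]))
bay [322.44010417 165.72135417] 384 ((515.9304809570312, -214.17758178710938), (165.72975158691406, 102.55268859863281), 82.78758239746094)
```

Request:
carry_out(plan=[0,0,-1.5,0,0,0,-3,0,0,0,-4,0,0,0,-4,0,0,0,-4,0,0,0,-4,0,0,0,-4,0,0,0,-4,0,0,0,-4,0,0,0,-4,0])

```text
time: 3.2
eef_pos: [0.4674, -0.2166, 0.3348]
orientation: [0.746, 0.665, 0.0, 0.0]
force: [0.6, 0.2, 0.3]
width: 0.0854
```

Request:
carry_out(plan=[0,0,0,0,0,0,0,0,0,0,0,0,0,0,0,0,0,0,0,0,0,0,0,0,0,0,0,0,0,0,0,0,0,0,0,0,0,0,0,0], fingers=1)

```text
time: 4.2
eef_pos: [0.4673, -0.2167, 0.3349]
orientation: [0.746, 0.665, -0.0, 0.0]
force: [-2.3, -0.3, 3.9]
width: 0.0493
```

```bash
python3 - <<'E'
from m import *
s=arm.read_state();print({k:np.round(v,4) for k,v in s.items()})
for n in('scene','top'):
    f=grab(n,n+'2'); print(n)
    for t in topface(f): print(t)
E
```

```text
{'time': np.float64(4.2), 'joint_positions': array([ 0.7449,  0.324 , -0.4344,  1.7024,  0.1479,  1.1476,  0.1547]), 'joint_velocities': array([-0.    ,  0.0007,  0.0008, -0.    ,  0.0002, -0.0004,  0.0013]), 'joint_efforts': array([ -0.4617, -32.9069,  -3.3454, -20.9031,  -0.2274,  -0.82  ,
        -0.0654]), 'eef_pos': array([ 0.4673, -0.2167,  0.3349]), 'orientation': array([ 7.465e-01,  6.654e-01, -2.000e-04,  1.000e-04]), 'force': array([-2.3377, -0.3209,  3.9245]), 'torque': array([0.019 , 0.5814, 0.0624]), 'width': np.float64(0.0493)}
scene
(array([309.76578411,  31.11812627]), np.int32(491), np.float64(0.199918188608349), (((36.67431640625, -0.6199569702148438), (81.3553237915039, 154.42311096191406), 1.1629787683486938), [[-5.599999904632568, 75.80000305175781], [-2.4000000953674316, -78.5999984741211], [78.9000015258789, -77.0], [75.80000305175781, 77.4000015258789]]))
(array([171.56464088, 132.26961326]), np.int32(905), np.float64(0.1999978389235093), (((466.05950927734375, -182.57882690429688), (76.49349212646484, 87.28553771972656), 7.038716793060303), [[422.799987792968
[... 479 characters left out ...]
(array([343.77028886, 169.74415406]), np.int32(727), np.float64(0.1988401180291561), (((473.0261535644531, -177.9402313232422), (72.40779113769531, 61.46196365356445), 82.66302490234375), [[437.8999938964844, -209.89999389648438], [498.8999938964844, -217.8000030517578], [508.1000061035156, -146.0], [447.20001220703125, -138.10000610351562]]))
(array([168.78533412, 216.47604967]), np.int32(1691), np.float64(0.1990037206395593), (((511.3999328613281, 215.0984649658203), (150.59205627441406, 52.81079864501953), 78.81885528564453), [[470.8999938964844, 146.39999389648438], [522.7000122070312, 136.10000610351562], [551.9000244140625, 283.79998779296875], [500.1000061035156, 294.1000061035156]]))
```

Request:
carry_out(plan=[-0.03,-0.25,0.07,0,-0.06,-0.5,0.14,0,-0.09,-0.8,0.22,0,-0.12,-1.05,0.3,0,-0.16,-1.35,0.38,0,-0.19,-1.65,0.46,0,-0.23,-1.9,0.53,0,-0.26,-2.2,0.6,0,-0.26,-2.2,0.6,0,-0.26,-2.2,0.6,0])

```text
time: 5.3
eef_pos: [0.4647, -0.2386, 0.3407]
orientation: [0.747, 0.665, 0.0, 0.0]
force: [0.8, -0.1, -6.2]
width: 0.0493
```

```bash
python3 - <<'E'
from m import *
s=arm.read_state();print({k:np.round(v,4) for k,v in s.items()})
for n in('scene','top'):
    f=grab(n,n+'3')
    cv2.imwrite(f'pics/{n}3c.png',cv2.resize((f['color'][60:260,60:300] if n=='scene' else f['color'][80:260,240:440])[:,:,::-1],None,fx=2.5,fy=2.5))
E
```

```text
{'time': np.float64(5.3), 'joint_positions': array([ 0.7739,  0.3321, -0.4241,  1.675 ,  0.1463,  1.1659,  0.1978]), 'joint_velocities': array([-0.0043, -0.002 , -0.0048,  0.004 , -0.0031,  0.0004, -0.001 ]), 'joint_efforts': array([ 2.14500e-01, -3.85718e+01, -3.29560e+00, -2.40699e+01,
        7.76000e-02, -8.90000e-03,  2.20000e-03]), 'eef_pos': array([ 0.4647, -0.2386,  0.3407]), 'orientation': array([7.465e-01, 6.654e-01, 1.000e-04, 0.000e+00]), 'force': array([ 0.7617, -0.086 , -6.216 ]), 'torque': array([ 0.0134, -0.0387, -0.0147]), 'width': np.float64(0.0493)}
```

View pics/scene3c.png

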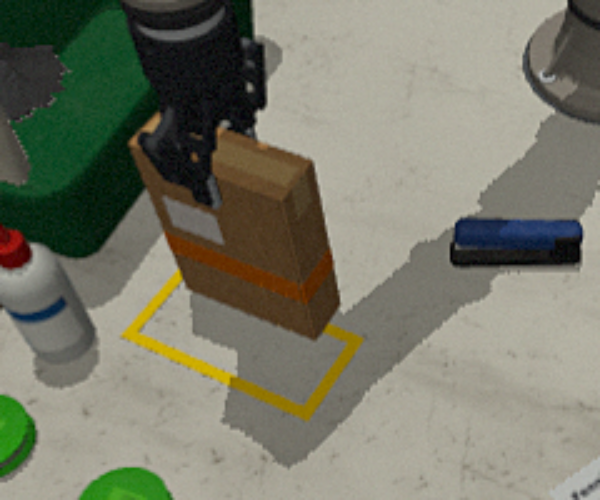

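View pics/top3c.png

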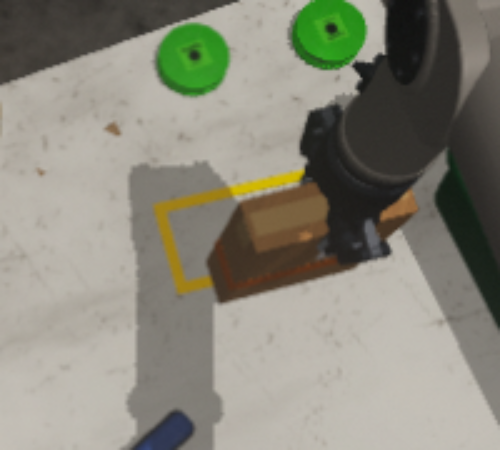

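```bash
cat > t.py <<'E'
from m import *
# front face pose from scene view, given carton yaw (deg) approx and centre approx
def face(f,cx,cy,yawdeg,tol=0.012):
    a=np.radians(yawdeg); ex=np.array([np.cos(a),np.sin(a),0]); ey=np.array([-np.sin(a),np.cos(a),0])
    X=cloud(f); D=X-np.array([cx,cy,0]); u=D@ex; v=D@ey; z=X[...,2]
    hsv=cv2.cvtColor(f['color'],cv2.COLOR_RGB2HSV)
    br=(hsv[...,0]<22)&(hsv[...,1]>70)
    m=(abs(u-0.025)<tol)&(abs(v)<.13)&(z>-.01)&(z<.235)&br&(f['depth']>0)
    P=X[m]
    # refine plane
    for _ in range(5):
        c=P.mean(0); n=np.linalg.svd(P-c,full_matrices=False)[2][2]; n*=np.sign(n@ex)
        d=np.abs((X-c)@n); m2=(d<.004)&(abs(v)<.14)&(abs(u-.025)<.03)&br&(f['depth']>0); P=X[m2]
    yaw=np.degrees(np.arctan2(n[1],n[0]))
    e=np.array([-n[1],n[0],0]);e/=np.linalg.norm(e); w=np.cross(n,e)
    q=np.c_[(P-c)@e,(P-c)@w].astype(np.float32)
    mm=m2.astype(np.uint8); 
    r=cv2.minAreaRect(q*1000); b=cv2.boxPoints(r)/1000
    W=np.array([c+p[0]*e+p[1]*w for p in b])
    W=W[np.argsort(W[:,2])]
    lo=W[:2]; lo=lo[np.argsort(lo@e)]  # right, left
    print('yaw',yaw.round(2),'n_z',n[2].round(3),'size',np.round(r[1],1),'N',len(P))
    print('front low corners R',lo[0].round(4),'L',lo[1].round(4),'tilt',np.degrees(np.arctan2(lo[1][2]-lo[0][2],np.linalg.norm((lo[1]-lo[0])[:2]))).round(2))
    # slope from the outer left vertical edge & bottom edge by line fits
    bot=[]
    for s in np.linspace(q[:,0].min()+.015,q[:,0].max()-.015,25):
        k=abs(q[:,0]-s)<.003; 
        if k.sum()>5: bot.append((s,np.percentile(q[k,1],1)))
    bot=np.array(bot); pf=np.polyfit(bot[:,0],bot[:,1],1); print('bottom-edge tilt',np.degrees(np.arctan(pf[0])).round(2))
    R,L=lo[0]-n*.025,lo[1]-n*.025
    B=np.array([0.511,-0.239,0]); bx=np.array([.9917,-.1288,0]);by=np.array([.1288,.9917,0])
    for k,p in(('R',R),('L',L),('mid',(R+L)/2)): print(k,'foot world',p.round(4),'bay',((p-B)@bx).round(4),((p-B)@by).round(4))
E
python3 - <<'E'
from t import *
face(dict(np.load('scene0.npz')),.467,-.2165,-6.65)
face(dict(np.load('scene3.npz')),.465,-.23,-6.65)
E
```

```text
yaw -6.16 n_z 0.003 size [150.9 201.1] N 2781
front low corners R [ 0.4827 -0.2938  0.0033] L [ 0.4988 -0.1438  0.0034] tilt 0.05
bottom-edge tilt -0.2
R foot world [ 0.4578 -0.2912  0.0032] bay -0.046 -0.0586
L foot world [ 0.474  -0.1411  0.0033] bay -0.0493 0.0923
mid foot world [ 0.4659 -0.2161  0.0032] bay -0.0477 0.0169
yaw -6.3 n_z -0.001 size [151.  422.3] N 2436
front low corners R [ 0.4803 -0.3154  0.0066] L [ 0.4969 -0.1653  0.0074] tilt 0.31
bottom-edge tilt 0.64
R foot world [ 0.4554 -0.3126  0.0066] bay -0.0456 -0.0802
L foot world [ 0.472  -0.1625  0.0074] bay -0.0485 0.0708
mid foot world [ 0.4637 -0.2376  0.007 ] bay -0.0471 -0.0047
```

The carton translated instead of tipping: the pads hold it torsionally, and it rose only about 4 mm. I'll put it back exactly where it was and re-grip near the left end, so that gravity helps it pivot.

Request:
carry_out(plan=[0.05,0.5,0,0,0.13,1.1,0,0,0.2,1.7,0,0,0.26,2.2,0,0,0.26,2.2,-0.2,0,0.26,2.2,-0.4,0,0.26,2.2,-0.6,0,0.26,2.2,-0.6,0,0.26,2.2,-0.6,0,0.26,2.2,-0.6,0])

```text
time: 6.4
eef_pos: [0.4672, -0.217, 0.3349]
orientation: [0.747, 0.665, -0.0, 0.0]
force: [-1.7, -0.4, -2.5]
width: 0.0492
```

Request:
carry_out(plan=[0,0,0,0,0,0,0,0,0,0,0,0,0,0,0,0,0,0,0,0,0,0,0,0,0,0,0,0,0,0,0,0,0,0,0,0,0,0,0,0], fingers=-1)

```text
time: 7.4
eef_pos: [0.4673, -0.2166, 0.3347]
orientation: [0.746, 0.665, -0.0, -0.0]
force: [-0.2, -0.7, 0.4]
width: 0.0849
```

```bash
python3 - <<'E'
from t import *
s=arm.read_state();print({k:np.round(v,4) for k,v in s.items() if k[:3] in('eef','for','wid','tim')})
f=grab('scene','scene4');face(f,.467,-.2165,-6.65)
E
```

```text
{'time': np.float64(7.4), 'eef_pos': array([ 0.4673, -0.2166,  0.3347]), 'force': array([-0.1798, -0.664 ,  0.4418]), 'width': np.float64(0.0849)}
yaw -6.18 n_z 0.002 size [151.5 411.2] N 2378
front low corners R [ 0.483  -0.293   0.0025] L [ 0.4993 -0.1424  0.0041] tilt 0.6
bottom-edge tilt 0.8
R foot world [ 0.4582 -0.2903  0.0025] bay -0.0458 -0.0577
L foot world [ 0.4745 -0.1397  0.0041] bay -0.049 0.0937
mid foot world [ 0.4663 -0.215   0.0033] bay -0.0474 0.018
```

Request:
carry_out(plan=[0.1,1,0.7,0,0.25,2.2,0.7,0,0.4,3.5,0.7,0,0.55,4.7,0.7,0,0.64,5.5,0.7,0,0.64,5.5,0.7,0,0.64,5.5,0.7,0,0.64,5.5,0.7,0,0.64,5.5,0.7,0,0.64,5.5,0.7,0])

```text
time: 8.45
eef_pos: [0.4736, -0.1622, 0.3416]
orientation: [0.747, 0.665, -0.0, -0.0]
force: [0.9, -0.6, 0.9]
width: 0.0855
```

Request:
carry_out(plan=[0,0,0,0,0,0,0,0,0,0,0,0,0,0,0,0,0,0,0,0,0,0,0,0,-0.03,-0.22,0.15,0,-0.05,-0.42,0.3,0,-0.08,-0.64,0.43,0,-0.1,-0.85,0.57,0], fingers=1)

```text
time: 9.45
eef_pos: [0.4721, -0.1706, 0.3463]
orientation: [0.747, 0.665, -0.001, -0.001]
force: [-0.0, -0.5, -6.5]
width: 0.0493
```

```bash
python3 - <<'E'
from t import *
s=arm.read_state();print({k:np.round(v,4) for k,v in s.items() if k[:3] in('eef','for','wid','tim','tor')})
f=grab('scene','scene5');face(f,.467,-.2165,-6.65)
E
```

```text
{'time': np.float64(9.45), 'eef_pos': array([ 0.4721, -0.1706,  0.3463]), 'force': array([-0.0349, -0.4969, -6.541 ]), 'torque': array([ 0.3041, -0.0179,  0.0274]), 'width': np.float64(0.0493)}
yaw -6.48 n_z -0.004 size [366.6 157.5] N 2501
front low corners R [ 0.4796 -0.3098  0.0086] L [ 0.4973 -0.1534  0.0041] tilt -1.64
bottom-edge tilt -0.94
R foot world [ 0.4547 -0.307   0.0087] bay -0.0471 -0.0747
L foot world [ 0.4725 -0.1505  0.0042] bay -0.0496 0.0828
mid foot world [ 0.4636 -0.2288  0.0065] bay -0.0483 0.004
```

```bash
python3 - <<'E'
import cv2
a=cv2.imread('pics/scene5.png')[60:260,60:300]
cv2.imwrite('pics/scene5c.png',cv2.resize(a,None,fx=3,fy=3,interpolation=cv2.INTER_CUBIC))
E
```

```text
(no output)
```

View pics/scene5c.png

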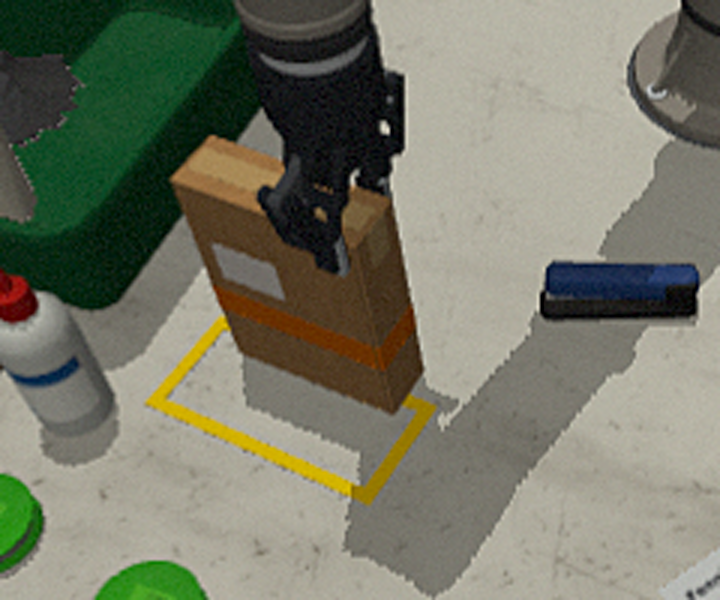

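The carton still hangs rigidly: the torque is 0.30 Nm, about its weight times the offset. While it is only about 4 mm up, I'll try a softer closure so that it pivots within the pads.

Request:
carry_out(plan=[0,0,0,0,0,0,0,0,0,0,0,0,0,0,0,0,0,0,0,0,0,0,0,0,0,0,0,0,0,0,0,0,0,0,0,0,0,0,0,0], fingers=-0.12)

```text
time: 10.5
eef_pos: [0.4727, -0.1701, 0.3474]
orientation: [0.746, 0.665, -0.0, -0.0]
force: [0.9, 0.3, -6.1]
width: 0.0493
```

```bash
python3 - <<'E'
from t import *
s=arm.read_state();print({k:np.round(v,4) for k,v in s.items() if k[:3] in('eef','for','wid','tim','tor')})
f=grab('scene','scene6')
for n in('scene5','scene6'):
    f=dict(np.load(n+'.npz'));X=cloud(f);hsv=cv2.cvtColor(f['color'],cv2.COLOR_RGB2HSV)
    # orange band on front face tilt
    m=(hsv[...,0]>4)&(hsv[...,0]<13)&(hsv[...,1]>190)&(X[...,2]>.03)&(X[...,2]<.12)&(X[...,1]<0)&(X[...,1]>-.4)&(X[...,0]>.42)&(X[...,0]<.6)
    P=X[m];print(n,len(P),P.mean(0).round(3))
    k=abs(P[:,0]-np.polyval(np.polyfit(P[:,1],P[:,0],1),P[:,1]))<.006
    print(np.degrees(np.arctan(np.polyfit(P[k,1],P[k,2],1)[0])).round(2))
E
```

```text
{'time': np.float64(10.5), 'eef_pos': array([ 0.4727, -0.1701,  0.3474]), 'force': array([ 0.8599,  0.3329, -6.1497]), 'torque': array([ 0.4049, -0.0379,  0.0129]), 'width': np.float64(0.0493)}
scene5 66 [ 0.478 -0.203  0.082]
3.33
scene6 65 [ 0.482 -0.206  0.083]
-1.34
```

Request:
carry_out(plan=[0,0,0,0,0,0,0,0,0,0,0,0,0,0,0,0,0,0,0,0,0,0,0,0,0,0,0,0,0,0,0,0,0,0,0,0,0,0,0,0], fingers=-0.17)

```text
time: 11.55
eef_pos: [0.4729, -0.1698, 0.3476]
orientation: [0.746, 0.666, 0.0, 0.0]
force: [0.4, 1.7, -0.3]
width: 0.0499
```

```bash
cat >> t.py <<'E'
def st():
    s=arm.read_state();print({k:np.round(v,4).tolist() for k,v in s.items() if k[:3] in('eef','for','wid','tim','tor')})
E
python3 - <<'E'
from t import *
st()
f=grab('scene','scene7')
cv2.imwrite('pics/scene7c.png',cv2.resize(f['color'][60:260,60:300][:,:,::-1],None,fx=3,fy=3,interpolation=cv2.INTER_CUBIC))
E
```

```text
{'time': 11.55, 'eef_pos': [0.4729, -0.1698, 0.3476], 'force': [0.3812, 1.6979, -0.3238], 'torque': [0.3233, -0.0652, -0.0282], 'width': 0.0499}
```

View pics/scene7c.png

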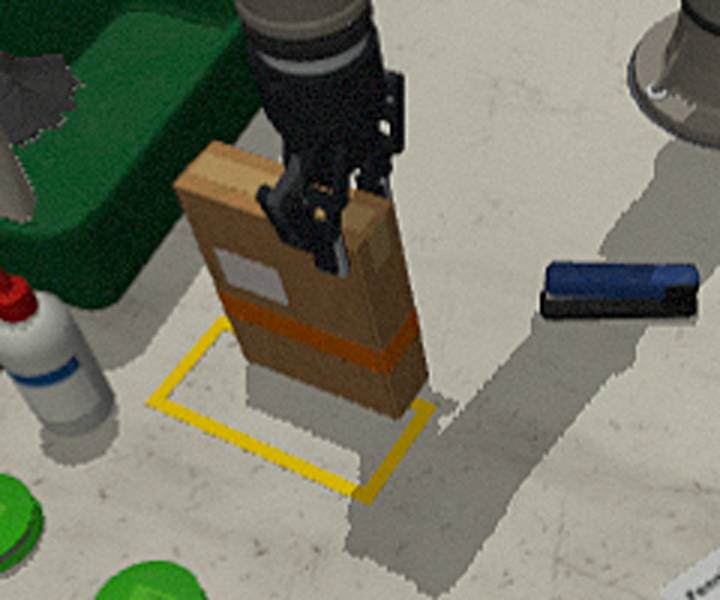

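The closure scale is close to linear. At -0.17 the pads just let go and the carton settled back on the bench, so a value near -0.15 gives a light pivoting grip. I'll lift along the arc with that.

Request:
carry_out(plan=[0,0,0,0,0,0,0,0,0,0,0,0,-0.02,-0.2,0.12,0,-0.05,-0.4,0.25,0,-0.07,-0.6,0.38,0,-0.1,-0.8,0.5,0,-0.12,-1.0,0.65,0,-0.14,-1.2,0.8,0,-0.14,-1.2,0.8,0], fingers=-0.155)

```text
time: 12.6
eef_pos: [0.4712, -0.1829, 0.3555]
orientation: [0.747, 0.665, -0.0, 0.0]
force: [0.3, 1.9, -1.4]
width: 0.0498
```

```bash
python3 - <<'E'
from t import *
st()
f=grab('scene','scene8')
cv2.imwrite('pics/scene8c.png',cv2.resize(f['color'][60:260,60:300][:,:,::-1],None,fx=3,fy=3,interpolation=cv2.INTER_CUBIC))
E
```

```text
{'time': 12.6, 'eef_pos': [0.4712, -0.1829, 0.3555], 'force': [0.3059, 1.8989, -1.4472], 'torque': [0.5695, -0.2441, 0.0248], 'width': 0.0498}
```

View pics/scene8c.png

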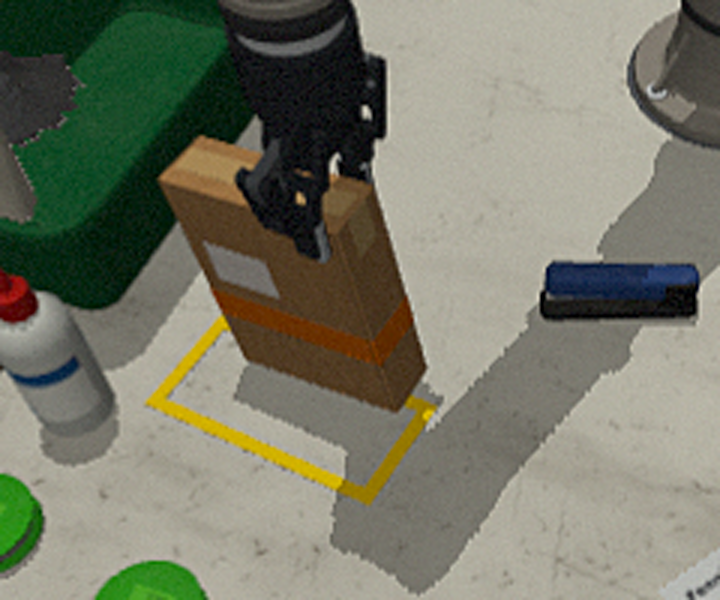

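It tipped: the left bottom corner rose and the right foot stayed put. I'll continue the arc with a slightly firmer grip.

Request:
carry_out(plan=[-0.02,-0.2,0.13,0,-0.05,-0.4,0.27,0,-0.07,-0.6,0.4,0,-0.1,-0.8,0.54,0,-0.12,-1.0,0.67,0,-0.14,-1.2,0.8,0,-0.16,-1.4,0.93,0,-0.16,-1.4,0.93,0,-0.16,-1.4,0.93,0,-0.16,-1.4,0.93,0], fingers=-0.15)

```text
time: 13.65
eef_pos: [0.4697, -0.1959, 0.3646]
orientation: [0.746, 0.666, 0.0, -0.0]
force: [0.6, 0.0, -6.6]
width: 0.0498
```

```bash
python3 - <<'E'
from t import *
st()
f=grab('scene','scene9')
cv2.imwrite('pics/scene9c.png',cv2.resize(f['color'][60:260,60:300][:,:,::-1],None,fx=3,fy=3,interpolation=cv2.INTER_CUBIC))
for n in('scene0','scene8','scene9'): face(dict(np.load(n+'.npz')),.465,-.23,-6.5,.008)
E
```

```text
{'time': 13.65, 'eef_pos': [0.4697, -0.1959, 0.3646], 'force': [0.6417, 0.0398, -6.5963], 'torque': [0.2752, -0.0514, -0.018], 'width': 0.0498}
yaw -6.16 n_z 0.003 size [150.9 201.1] N 2781
front low corners R [ 0.4827 -0.2938  0.0033] L [ 0.4988 -0.1438  0.0034] tilt 0.05
bottom-edge tilt -0.2
R foot world [ 0.4578 -0.2912  0.0032] bay -0.046 -0.0586
L foot world [ 0.474  -0.1411  0.0033] bay -0.0493 0.0923
mid foot world [ 0.4659 -0.2161  0.0032] bay -0.0477 0.0169
yaw -6.81 n_z 0.007 size [164.5 446.1] N 2566
front low corners R [ 0.4813 -0.3125  0.0068] L [ 0.5008 -0.1491  0.0081] tilt 0.44
bottom-edge tilt 1.75
R foot world [ 0.4565 -0.3095  0.0066] bay -0.045 -0.0769
L foot world [ 0.476  -0.1461  0.0079] bay -0.0467 0.0876
mid foot world [ 0.4662 -0.2278  0.0073] bay -0.0458 0.0053
yaw -6.89 n_z 0.007 size [164.5 451.2] N 2605
front low corners R [ 0.4799 -0.3237  0.0142] L [ 0.4996 -0.1604  0.0171] tilt 1.01
bottom-edge tilt 2.41
R foot world [ 0.455  -0.3207  0.014 ] bay -0.045 -0.0882
L foot world [ 0.4747 -0.1574  0.0169] bay -0.0465 0.0763
mid foot world [ 0.4649 -0.239   0.0155] bay -0.0457 -0.006
```

View pics/scene9c.png

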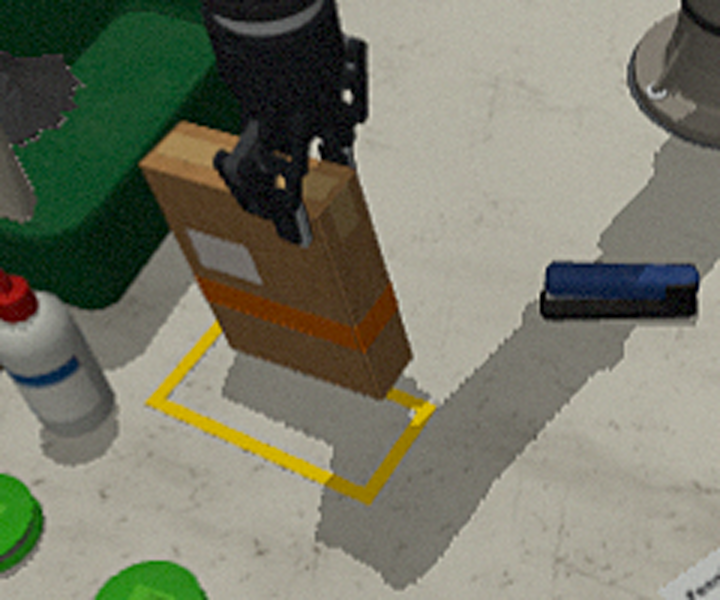

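```bash
cat >> t.py <<'E'
def crn(f,pxs,off=(60,60),sc=3,yaw=-6.65,p0=None,depth=None):
    """crop pixels -> points on the front-face plane (fitted near depth)"""
    px=np.array(pxs,float)/sc+np.array(off)
    K=np.array([[f['fx'],0,f['cx']],[0,f['fy'],f['cy']],[0,0,1]])
    p=cv2.undistortPoints(px.reshape(-1,1,2),K,np.array([float(f['k1']),0,0,0,0]))[:,0]
    d=np.c_[p,np.ones(len(p))]@f['R']; C=-f['R'].T@f['t']
    X=cloud(f)
    poly=np.zeros(f['depth'].shape,np.uint8); cv2.fillConvexPoly(poly,px[:4].round().astype(int),1); poly=cv2.erode(poly,np.ones((3,3)))
    P=X[(poly>0)&(f['depth']>0)]
    c=np.median(P,0)
    for _ in range(4):
        n=np.linalg.svd(P-P.mean(0),full_matrices=False)[2][2]; c=P.mean(0); P=P[abs((P-c)@n)<.004]
    n*=np.sign(n[0]); print('yaw',np.degrees(np.arctan2(n[1],n[0])).round(2),'nz',n[2].round(3))
    Q=C+d*(((c-C)@n)/(d@n))[:,None]
    B=np.array([0.511,-0.239,0]); bx=np.array([.9917,-.1288,0]);by=np.array([.1288,.9917,0])
    for k,q in zip(('R','L'),Q[:2]):
        q=q-n*.025; print(k,'foot',q.round(4),'bay',((q-B)@bx).round(4),((q-B)@by).round(4))
    e=Q[1]-Q[0]; print('len',np.linalg.norm(e).round(4),'tilt',np.degrees(np.arcsin(e[2]/np.linalg.norm(e))).round(2))
E
python3 - <<'E'
from t import *
a=cv2.imread('pics/scene0.png')[60:260,60:300]
cv2.imwrite('pics/scene0c.png',cv2.resize(a,None,fx=3,fy=3,interpolation=cv2.INTER_CUBIC))
crn(dict(np.load('scene9.npz')),[(234,348),(382,398),(345,300),(206,290)])
crn(dict(np.load('scene8.npz')),[(247,361),(397,411),(370,335),(222,295)])
E
```

```text
yaw -6.54 nz -0.005
R foot [ 0.4574 -0.2992  0.0145] bay -0.0454 -0.0666
L foot [ 0.4739 -0.1564  0.031 ] bay -0.0475 0.0771
len 0.1446 tilt 6.55
yaw -6.64 nz -0.007
R foot [ 0.4583 -0.2899  0.0019] bay -0.0457 -0.0572
L foot [ 0.4754 -0.1442  0.0209] bay -0.0475 0.0894
len 0.1479 tilt 7.39
```

View pics/scene0c.png

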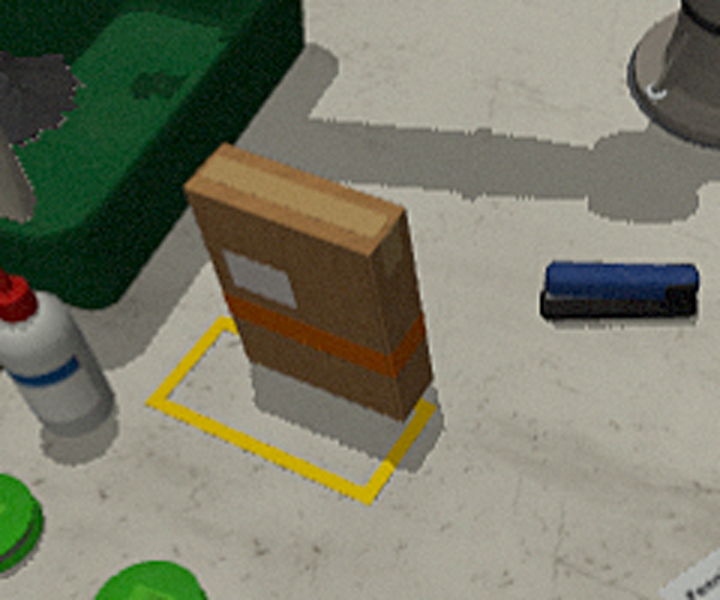

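```bash
python3 - <<'E'
from t import *
crn(dict(np.load('scene0.npz')),[(250,363),(403,421),(372,255),(187,188)])
crn(dict(np.load('scene9.npz')),[(234,350),(383,399),(345,300),(206,290)])
crn(dict(np.load('scene8.npz')),[(247,363),(397,412),(370,335),(222,295)])
E
```

```text
yaw -6.19 nz 0.0
R foot [ 0.458  -0.288  -0.0005] bay -0.0463 -0.0555
L foot [ 0.4738 -0.1418  0.0058] bay -0.0494 0.0916
len 0.1472 tilt 2.48
yaw -6.53 nz -0.005
R foot [ 0.4573 -0.3001  0.0113] bay -0.0454 -0.0675
L foot [ 0.4739 -0.1557  0.0301] bay -0.0475 0.0779
len 0.1466 tilt 7.36
yaw -6.64 nz -0.006
R foot [ 0.4583 -0.2907 -0.0013] bay -0.0457 -0.0581
L foot [ 0.4754 -0.1444  0.0194] bay -0.0475 0.0892
len 0.1487 tilt 8.02
```

Correcting for the 2.5° bias seen on the untilted picture, the tilt is about 5°. The whole carton is held rigidly, with the right foot about 9 mm up. I'll clamp firmly, shift back left and lower so the right foot is at the bench at its start spot.

Request:
carry_out(plan=[0,0,0,0,0,0,0,0,0,0,0,0,0.03,0.3,-0.2,0,0.06,0.6,-0.4,0,0.1,0.9,-0.6,0,0.1,0.9,-0.75,0,0.1,0.9,-0.75,0,0.1,0.9,-0.75,0,0.1,0.9,-0.75,0], fingers=1)

```text
time: 14.7
eef_pos: [0.4707, -0.1873, 0.3573]
orientation: [0.747, 0.665, -0.0, 0.0]
force: [-0.7, -0.3, -6.1]
width: 0.0487
```

```bash
python3 - <<'E'
from t import *
st()
f=grab('scene','scene10')
cv2.imwrite('pics/scene10c.png',cv2.resize(f['color'][60:260,60:300][:,:,::-1],None,fx=3,fy=3,interpolation=cv2.INTER_CUBIC))
E
```

```text
{'time': 14.7, 'eef_pos': [0.4707, -0.1873, 0.3573], 'force': [-0.7276, -0.2879, -6.0681], 'torque': [0.3362, -0.0327, 0.0043], 'width': 0.0487}
```

View pics/scene10c.png

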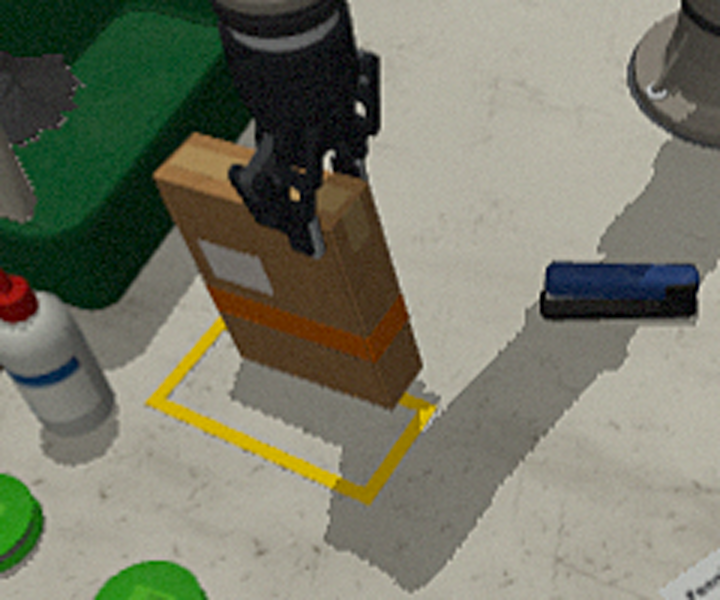

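Request:
carry_out(plan=[0.29,-0.03,0,-1.5,0.58,-0.08,0,-3,1.15,-0.2,0,-6,1.72,-0.34,0,-9,2.27,-0.52,0,-12,2.81,-0.72,0,-15,3.3,-0.93,0,-17.7,3.44,-1.0,0,-18.5,3.44,-1.0,0,-18.5,3.44,-1.0,0,-18.5])

```text
time: 15.75
eef_pos: [0.505, -0.197, 0.3571]
orientation: [0.844, 0.537, -0.0, -0.0]
force: [1.2, 0.9, -6.5]
width: 0.0491
```

```bash
python3 - <<'E'
from t import *
st()
crn(dict(np.load('scene10.npz')),[(240,360),(393,409),(360,320),(218,292)])
f=grab('scene','scene11')
cv2.imwrite('pics/scene11c.png',cv2.resize(f['color'][60:260,60:300][:,:,::-1],None,fx=3,fy=3,interpolation=cv2.INTER_CUBIC))
E
```

```text
{'time': 15.75, 'eef_pos': [0.505, -0.197, 0.3571], 'force': [1.1996, 0.8664, -6.4526], 'torque': [0.2734, -0.1136, -0.036], 'width': 0.0491}
yaw -6.58 nz -0.006
R foot [ 0.4576 -0.2975 -0.0009] bay -0.0454 -0.0649
L foot [ 0.475  -0.1478  0.0214] bay -0.0475 0.0858
len 0.1523 tilt 8.43
```

View pics/scene11c.png

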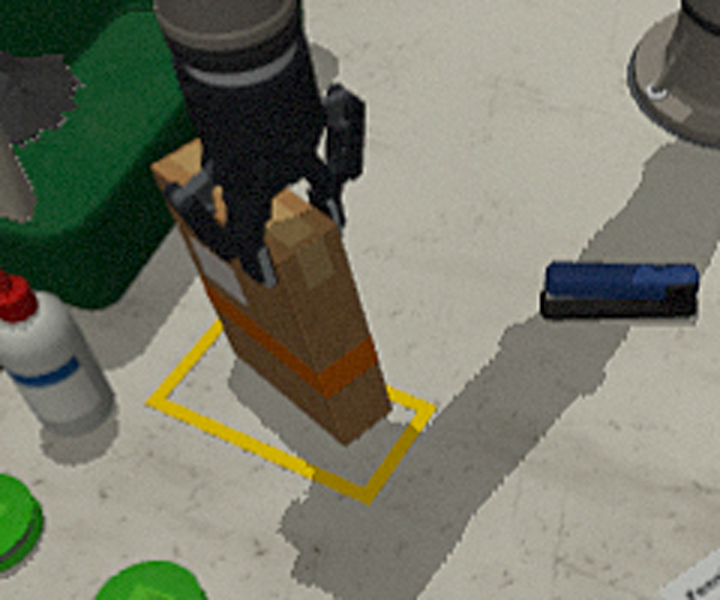

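```bash
python3 - <<'E'
from t import *
f=dict(np.load('scene11.npz'));B=np.array([0.511,-0.239,0]); bx=np.array([.9917,-.1288,0]);by=np.array([.1288,.9917,0])
for z in(.01,.015):
  for q in ray(f,np.array([(346,445),(391,411)])/3+60,z): print(z,q.round(4),((q-B)@bx).round(4),((q-B)@by).round(4))
E
```

```text
0.01 [ 0.5366 -0.1759  0.01  ] 0.0173 0.0658
0.01 [ 0.4954 -0.1559  0.01  ] -0.0262 0.0804
0.015 [ 0.5393 -0.1738  0.015 ] 0.0197 0.0683
0.015 [ 0.4983 -0.1539  0.015 ] -0.0235 0.0828
```

The left foot is at bay (-2, +75) mm, raised about 14 mm. I'll set it down along the reverse arc with a soft grip.

Request:
carry_out(plan=[0,0,0,0,0,0,0,0,0.12,0.25,-0.2,0,0.24,0.5,-0.4,0,0.36,0.75,-0.6,0,0.48,1.0,-0.7,0,0.6,1.25,-0.8,0,0.7,1.5,-0.9,0,0.7,1.5,-0.9,0,0.7,1.5,-0.9,0], fingers=-0.165)

```text
time: 16.8
eef_pos: [0.5121, -0.1824, 0.3479]
orientation: [0.844, 0.537, -0.0, 0.0]
force: [-0.0, -0.2, -3.9]
width: 0.0497
```

```bash
python3 - <<'E'
from t import *
st()
f=grab('scene','scene12')
cv2.imwrite('pics/scene12c.png',cv2.resize(f['color'][60:260,60:300][:,:,::-1],None,fx=3,fy=3,interpolation=cv2.INTER_CUBIC))
E
```

```text
{'time': 16.8, 'eef_pos': [0.5121, -0.1824, 0.3479], 'force': [-0.0301, -0.2032, -3.8905], 'torque': [-0.1542, -0.0855, 0.027], 'width': 0.0497}
```

View pics/scene12c.png

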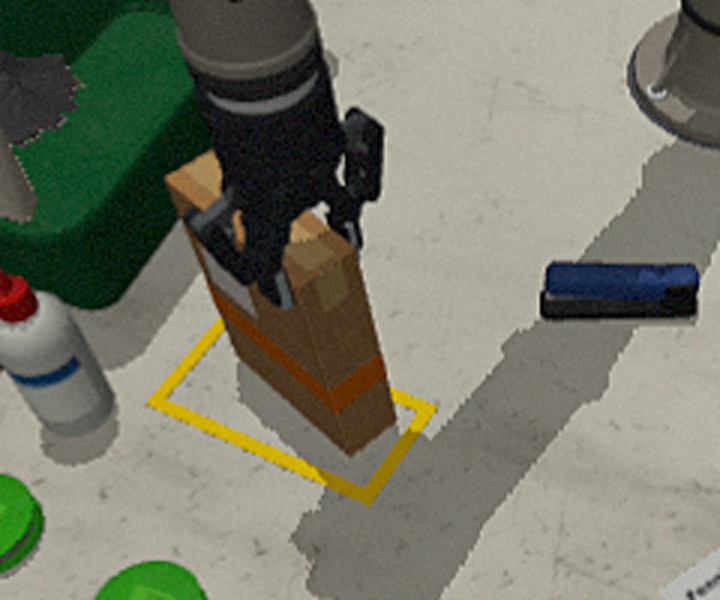

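The forces match pivoting on the right foot (3.9 N). Next I'll open, let the left end settle, and move over the right end.

Request:
carry_out(plan=[0,0,0,0,0,0,0,0,0,0,0,0,0,0,0,0,0,0,0,0,-1.1,-2.4,0,0,-2.3,-4.8,0,0,-3.5,-7.2,0,0,-4.6,-9.7,0,0,-4.6,-9.7,0,0], fingers=-1)

```text
time: 17.85
eef_pos: [0.4636, -0.2842, 0.348]
orientation: [0.846, 0.533, -0.002, 0.001]
force: [-0.3, -1.5, 0.3]
width: 0.0853
```

```bash
python3 - <<'E'
from t import *
st()
for n in('scene','top'):
    f=grab(n,n+'13')
    for t in topface(f): 
        if abs(t[3][0][0][1]+230)<60: print(n,t)
    o=f['color'][60:260,60:300] if n=='scene' else f['color'][80:260,240:440]
    cv2.imwrite(f'pics/{n}13c.png',cv2.resize(o[:,:,::-1],None,fx=3,fy=3,interpolation=cv2.INTER_CUBIC))
E
```

```text
{'time': 17.85, 'eef_pos': [0.4636, -0.2842, 0.348], 'force': [-0.2652, -1.462, 0.3001], 'torque': [-0.0517, -0.0355, -0.0163], 'width': 0.0853}
scene (array([148.77867203, 135.03085178]), np.int32(1491), np.float64(0.2003660104478468), (((491.1506652832031, -226.61822509765625), (153.40289306640625, 51.12073516845703), 63.747562408447266), [[434.29998779296875, -284.1000061035156], [480.1000061035156, -306.70001220703125], [548.0, -169.10000610351562], [502.20001220703125, -146.5]]))
top (array([357.38228782, 154.24870849]), np.int32(1355), np.float64(0.19874696293872798), (((494.7548522949219, -220.5381317138672), (136.9584197998047, 50.961238861083984), 64.62218475341797), [[442.3999938964844, -271.5], [488.3999938964844, -293.29998779296875], [547.0999755859375, -169.60000610351562], [501.1000061035156, -147.6999969482422]]))
```

View pics/scene13c.png

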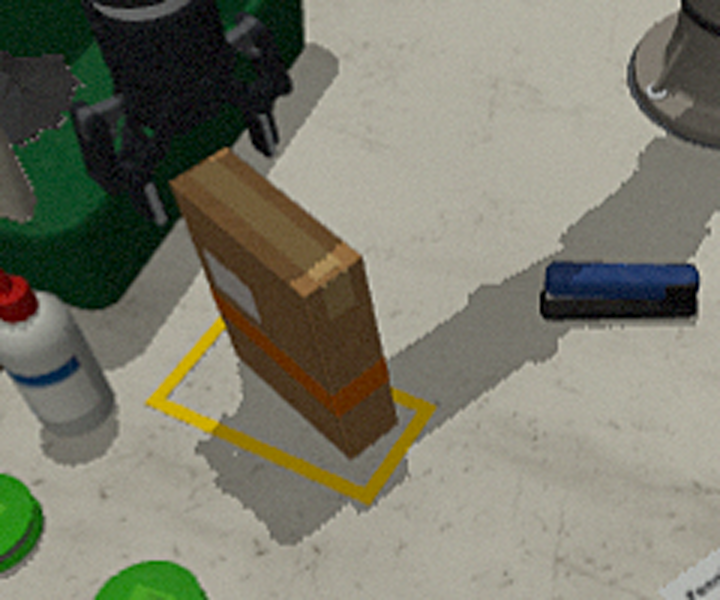

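View pics/top13c.png

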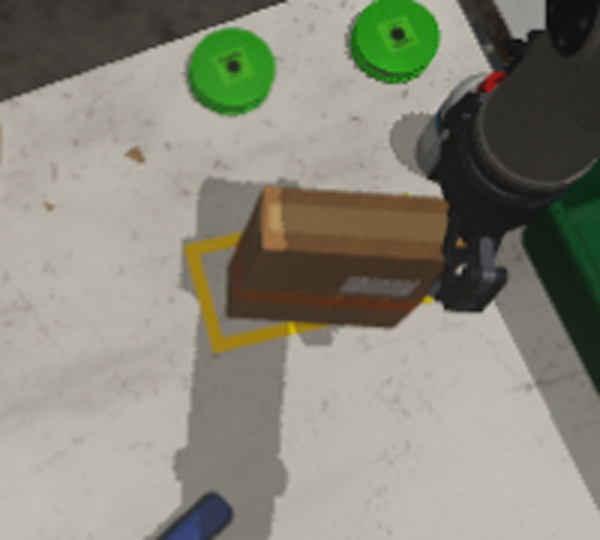

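```bash
python3 - <<'E'
from t import *
f=dict(np.load('scene13.npz'));X=cloud(f)
m=np.zeros((384,512),bool);m[130:210,40:96]=1
m&=(X[...,2]>.02)&(f['depth']>0)&(X[...,1]<-.25)&(X[...,0]>.45)
P=X[m];print(np.percentile(P,[1,50,99],axis=0).round(3))
st()
E
```

```text
[[ 0.46  -0.559  0.022]
 [ 0.552 -0.405  0.088]
 [ 0.6   -0.369  0.162]]
{'time': 17.95, 'eef_pos': [0.4659, -0.2796, 0.3482], 'force': [0.0514, 0.3673, -0.7763], 'torque': [0.0144, -0.0353, 0.0205], 'width': 0.0855}
```

The carton stands flat, with the left foot at bay (+3, +81) mm. The bottle is clear of the next swing. Now I'll take the soft grip and tip onto the left end.

Request:
carry_out(plan=[0,0,0,0,0,0,0,0,0,0,0,0,0,0,0,0,0.14,0.3,0.2,0,0.29,0.6,0.4,0,0.44,0.9,0.6,0,0.58,1.2,0.8,0,0.73,1.5,1.0,0,0.88,1.8,1.2,0], fingers=-0.155)

```text
time: 18.95
eef_pos: [0.4749, -0.2606, 0.36]
orientation: [0.844, 0.537, -0.0, -0.0]
force: [-0.6, 0.1, -5.4]
width: 0.0495
```

```bash
python3 - <<'E'
from t import *
st()
for n in('scene','top'):
    f=grab(n,n+'14')
    o=f['color'][60:260,60:300] if n=='scene' else f['color'][80:260,240:440]
    cv2.imwrite(f'pics/{n}14c.png',cv2.resize(o[:,:,::-1],None,fx=3,fy=3,interpolation=cv2.INTER_CUBIC))
E
```

```text
{'time': 18.95, 'eef_pos': [0.4749, -0.2606, 0.36], 'force': [-0.5912, 0.0741, -5.3687], 'torque': [-0.3157, -0.0197, -0.0297], 'width': 0.0495}
```

View pics/scene14c.png

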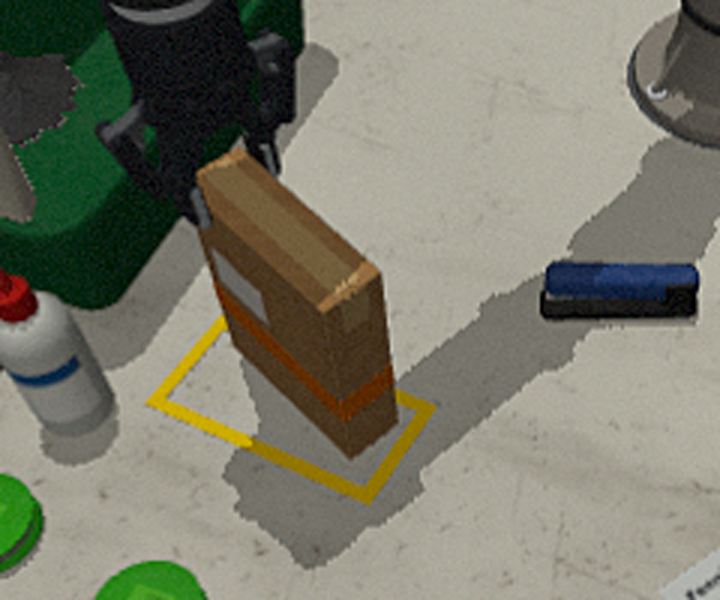

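View pics/top14c.png

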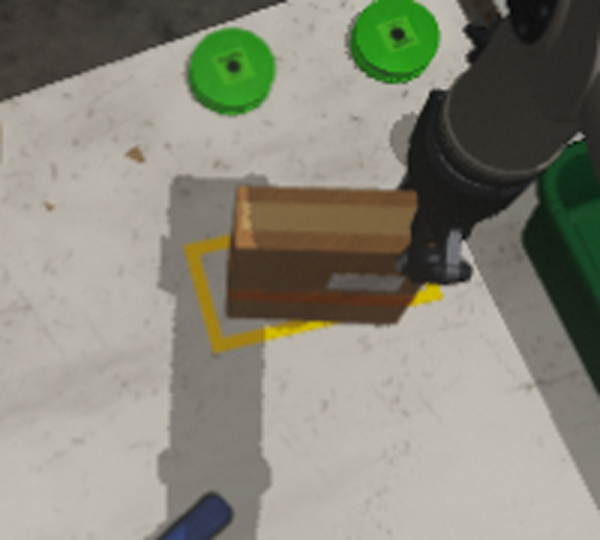

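It is tipped onto the left end: the left foot stayed at crop (353,457) and the right end is up. I'll clamp and swing the right end forward about the left foot.

Request:
carry_out(plan=[0,0,0,0,0,0,0,0,0.54,-0.24,0,3,1.09,-0.46,0,6,1.65,-0.64,0,9,2.22,-0.8,0,12,2.79,-0.93,0,15,3.3,-1.01,0,17.5,3.53,-1.04,0,18.8,3.53,-1.04,0,18.8], fingers=1)

```text
time: 20.05
eef_pos: [0.5103, -0.2713, 0.36]
orientation: [0.745, 0.667, 0.0, -0.0]
force: [-0.3, 1.3, -2.8]
width: 0.0492
```

```bash
python3 - <<'E'
from t import *
st()
for n in('scene','top'):
    f=grab(n,n+'15')
    o=f['color'][60:260,60:300] if n=='scene' else f['color'][80:260,240:440]
    cv2.imwrite(f'pics/{n}15c.png',cv2.resize(o[:,:,::-1],None,fx=3,fy=3,interpolation=cv2.INTER_CUBIC))
E
```

```text
{'time': 20.05, 'eef_pos': [0.5103, -0.2713, 0.36], 'force': [-0.3115, 1.276, -2.7858], 'torque': [0.207, 0.0382, 0.0363], 'width': 0.0492}
```

View pics/scene15c.png

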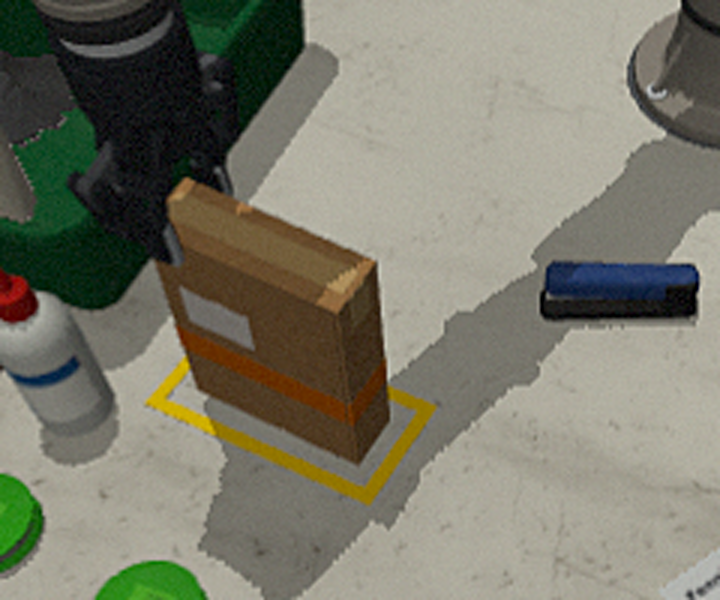

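Request:
carry_out(plan=[0,0,0,0,0,0,0,0,-0.03,-0.25,-0.2,0,-0.06,-0.5,-0.4,0,-0.1,-0.75,-0.6,0,-0.13,-1.0,-0.7,0,-0.16,-1.25,-0.8,0,-0.2,-1.5,-0.9,0,-0.2,-1.5,-0.9,0,-0.2,-1.5,-0.9,0], fingers=-0.165)

```text
time: 21.15
eef_pos: [0.5084, -0.2865, 0.3511]
orientation: [0.745, 0.667, 0.0, 0.0]
force: [1.3, 0.3, -3.4]
width: 0.0497
```

Request:
carry_out(plan=[0,0,0,0,0,0,0,0,0,0,0,0,0,0,0,0,0,0,0,0,0,0,1.5,0,0,0,4,0,0,0,7,0,0,0,10,0,0,0,10,0], fingers=-1)

```text
time: 22.15
eef_pos: [0.5092, -0.2865, 0.4564]
orientation: [0.745, 0.667, 0.002, 0.005]
force: [0.1, 0.0, 0.6]
width: 0.0859
```

```bash
python3 - <<'E'
from t import *
st()
for n in('scene','top'):
    f=grab(n,n+'16')
    for t in topface(f): 
        if abs(t[3][0][0][1]+230)<60 or t[3][0][0][1]>150: print(n,t)
    for c,a,P in bay(f): print('bay',rect(P)[0],a)
    o=f['color'][60:260,60:300] if n=='scene' else f['color'][80:260,240:440]
    cv2.imwrite(f'pics/{n}16c.png',cv2.resize(o[:,:,::-1],None,fx=3,fy=3,interpolation=cv2.INTER_CUBIC))
E
```

```text
{'time': 22.15, 'eef_pos': [0.5092, -0.2865, 0.4564], 'force': [0.0834, 0.046, 0.5634], 'torque': [0.0118, -0.0519, 0.0477], 'width': 0.0859}
scene (array([139.79664179, 141.84639303]), np.int32(1608), np.float64(0.2001574850258198), (((514.4701538085938, -234.59483337402344), (152.81997680664062, 52.08601379394531), 83.28883361816406), [[479.70001220703125, -307.3999938964844], [531.4000244140625, -313.5], [549.2999877929688, -161.8000030517578], [497.5, -155.6999969482422]]))
scene (array([361.51706405, 200.82515194]), np.int32(2139), np.float64(0.19996351039208604), (((510.56793212890625, 212.64266967773438), (149.83480834960938, 52.71657180786133), 78.69732666015625), [[470.0, 144.3000030517578], [521.7000122070312, 134.0], [551.0999755859375, 280.8999938964844], [499.3999938964844, 291.29998779296875]]))
bay ((509.78961181640625, -240.38414001464844), (214.294921875, 102.91458129882812), 82.57325744628906) 623
top (array([358.94880546, 144.15767918]), np.int32(1465), np.float64(0.1987870736645893), (((515.5470581054688, -233.25830078125), (149.7952117919922, 51.06523132324219), 83.35570526123047), [[481.5, -304.70001220703125], [532.2000122070312, -310.6000061035156], [549.5999755859375, -161.8000030517578], [498.8999938964844, -155.89999389648438]]))
top (array([168.71867612, 216.48286052]), np.int32(1692), np.float64(0.19905823756673716), (((511.04351806640625, 215.27301025390625), (150.61688232421875, 52.904563903808594), 78.39846801757812), [[470.0, 146.8000030517578], [521.7999877929688, 136.1999969482422], [552.0999755859375, 283.70001220703125], [500.29998779296875, 294.3999938964844]]))
bay ((512.3587646484375, -237.65066528320312), (213.5555877685547, 102.92384338378906), 82.5229263305664) 558
```

View pics/scene16c.png

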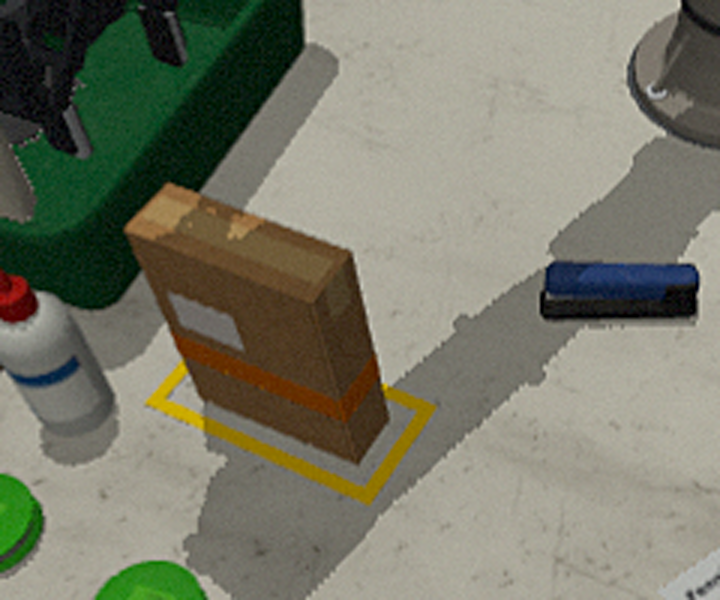

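View pics/top16c.png

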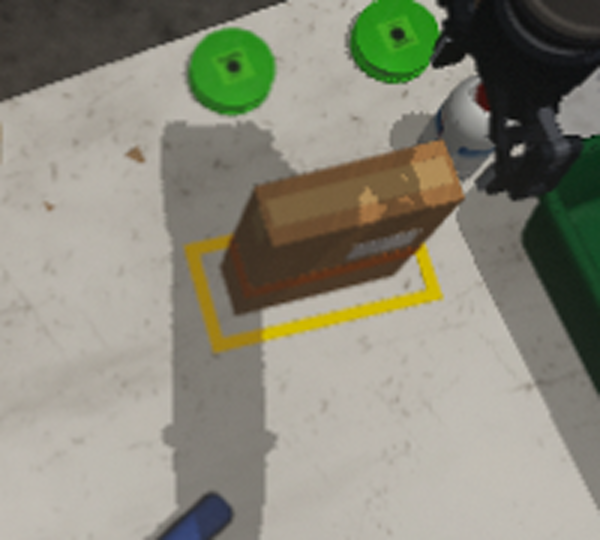

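The pictures show the carton upright inside the tape, with the gripper clear above it. Its centre is about 3 mm forward and 5 mm left of the bay's middle, within 1° of square. The blue carton is unmoved.

```bash
python3 -c "
from plant import arm
print(arm.sign_off())"
```

```text
the job is handed in; nothing more can be done
None
```

I walked the orange-banded carton into the bay and handed the job in at about 22 s. `sign_off` gives no verdict, so the result is what my own checks showed.

**What I did**
- **First two tries:** with a firm grip the carton did not tip but rose flat by a few millimetres. I set the first try back at the start.
- **First swing:** with a light grip near the left end it tipped about 5° onto its right end. I clamped it there, swung the left end 18.5° forward over the bay and set it down.
- **Second swing:** I gripped near the right end, tipped it onto the left end, swung it 18.8° and set it down. I then opened the gripper and raised it clear.

**Last checks, from both cameras**
- **Position:** the carton's centre is about 3 mm forward and 5 mm left of the bay's middle (limits 15 and 20 mm).
- **Stance:** it is within 1° of square. Its top face reads level at 0.20 m, so it stands flat.
- **Blue carton:** its measured position changed by less than 1 mm.
- **Gripper:** it is open and clear, and the wrist force is close to zero.

**Less certain**
- **Lift limit:** during the second part of the first tip, the whole carton was briefly off the bench. I estimate the right foot at about 9 mm, but one biased picture estimate read 11–14 mm. The limit is 12 mm, so that margin was thin.
- **Front-face fit:** this measurement was unreliable whenever the gripper was in view. I used corner pixels instead, corrected for a 2.5° bias.
- **Bay position:** the two cameras disagree on it by about 2–3 mm.

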